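# Set up the shop counter's fold-down writing desk

### The job

Get the little counter desk ready for writing an order: pull both of its slide-out supports fully out first, and only then lower the sloping front flap until it lies level on the two supports. Leave it like that.

Things in the scene. Friction and masses are not known exactly. Their poses are not given: they have to be found in the camera images.
- desk: Plywood counter desk, fixed, 380 mm wide (y), 240 deep (x 2 to 242), top board 240 high, front to its -x (robot side). Origin: on the table under the middle of the flap's hinge line; +y is the left end seen from the robot. Hinge line: along y at x 0, z 100. Mid-front: locked cash drawer with a short knob (y 0, z 45) that does not move. A 20 mm high calculator under the flap's path may stay.
- support_left (a joint): Left slide-out support: wooden bar at desk y +160, 22 wide, 36 high, top at z 92.5. Value (m): 0 = in, end flush with the front (x 0); 0.085 = fully out to -x, end stop; starts 0 to 0.015; friction 2.5 N, stays put. Pull it by the steel knob on its end, gripped across y from above: head 22 mm diameter, 24 long, its middle at desk x = -0.050 - value, z = 0.0725, on a 12 mm stem.
- support_right (a joint): Right slide-out support: the same bar and knob as the left one, at desk y -160 mm. Value in m: 0 = fully in, 0.085 = fully out (end stop); starts 0 to 0.015. Head of its knob: middle at desk x = -0.050 - value, y = -0.160, z = 0.0725.
- flap (a joint): Plywood front flap, 360 wide, 14 thick, reaching 190 mm from the hinge line (mid-thickness). Value (rad): 0 = closed, leaning back 22 deg; 0.384 = upright; 1.955 = level, inner face up, resting on the pulled-out bars. Starts 0 to 0.12. Upper 35 mm is a free lip above the top board: shut fingers fit behind it to push it over, then press it down. Stiff hinge (0.75 N m) stays at any angle.

How it is judged:
By the outcome, as a careful person would: the job done as asked, in the order asked, and still so for the second after the job is handed in, with the robot touching nothing.
It also fails if it takes over 61 s, if anything falls off the work surface, if the arm or the gripper's body presses on something with over 40 N, if the wrist force passes 120 N, or if a joint passes its speed limit or range.

### The arm

A 6-joint arm with a two-finger parallel gripper is mounted at the origin on the work surface. World frame = base frame: x ahead of the robot, y to its left, z up, the work surface at z = 0. Lengths are in mm, angles in degrees, forces in N, time in s.
With the tool pointing down it reaches from about 375 to 975 mm from the base axis. Payload 3.8 kg.
Tool frame: the origin (TCP) lies midway between the tips of the shut fingers; the grasp point (between the pads) lies 19 mm behind it (ctrl.hold_point_z is the z of the grasp point in the tool frame, in mm); z points along the fingers, y is the line along which they close (so a half turn about z gives the same grasp; the last joint's range is limited). The gripper opens to 85 mm and grips with 20 to 120 N. Pads are 22 mm wide; open, the fingers measure 114 mm over their backs; the gripper's body (76 mm by 85 mm) begins 54 mm behind the grasp point. The pads swing forward as they close: fully open they stand 13 mm farther back than shut.
Start: joints at [-2.114, 15.12, 91.902, -0, 72.978, -2.114], TCP at [674.995, -0.002, 231.28] pointing down, gripper open.
Joint ranges: [-150.88, 150.88], [-54.13, 125.18], [17.81, 147.31], [-75.09, 255.09], [0, 152.58], [-146.25, 146.25]. Speed limits (degrees/s): [147.25, 147.25, 180, 180, 180, 180].

### API

Orientations are given as [roll, pitch, yaw] about the fixed x, y, z axes, in that order (R = Rz(yaw) Ry(pitch) Rx(roll)).
In Python, from workcell import ctrl gives the robot as it stands.
- The arm moves only by the tool servo_tool, never from a script. Its argument "motion" is text: rows parted by semicolons, each of 5 numbers parted by spaces: the shift along the tool's x, y, z in cm, then the turn about the tool's z in degrees, then the closure, from 0 (fully open) to 1 (shut). A call has 1 to 10 rows; each row is the pose to reach, as a shift and turn from the pose commanded when the call began, along the tool's axes at that moment; what a row does not reach only later rows make up. A row lasts 1/10 s, in which the tool goes at most 50 mm and 8.59 degrees, less where a joint would pass 70% of its speed; a pose out of reach is approached as far as the arm can. A call with a gripper value outside its range is refused whole. The fingers move at their own pace and stop on an object; "grip_force" is the grip in N (left out, the last holds). Time passes only in rows, so rows that repeat a pose let the fingers close. It gives the time, the measured TCP pose, the force, the opening and the grip force at its end, in the units of the state.
- ctrl.get_state(): the state, without advancing time (a new reading comes with each control period).
- ctrl.get_image(name): name is "scene" or "side" or "wrist"; returns the picture (420x560x3 uint8, blue, green, red); there is no depth.
- ctrl.camera_model(name): a dict with "mtx" (3x3 intrinsics, pixels), "R" (3x3) and "t" (3): a world point X has camera coordinates R X + t; the wrist camera has in their place "tool_from_camera" (4x4, takes a point from camera to tool coordinates, whose origin is the TCP and whose axes are the flange's). Camera axes: x right, y down, z forward; pixel columns grow to the right and rows downward; lengths in mm; the calibration is good to about 2 mm. A picture is of the moment at which its call begins: read the wrist's pose just before it. camera_model takes no time and is no camera call.
- ctrl.job_done(): hands the job in; it is judged then, once.
Trained networks look in the newest picture that a camera, given by its name, has taken for a name from the list of things; names that differ only in an ending like _2 or _b are one class to them, and where a whole thing is asked for, a point or a joint stands for the part that bears it (a point fixed in the world has none). Each returns a list of dicts, best first, with "score" (0 to 1); they miss things now and then, are a little off and sometimes report something else, mostly with a low value. They report only what shows in the picture. A call takes as long as a camera call.
- ctrl.silhouettes(camera, name): "region" (420x560 bool, what is visible of it) and "uv" ([column, row] in pixels, amid what is visible of it).
The state is a dict: "t": time; "q": joint angles; "dq": joint speeds; "tau": joint torques, N m; "tool_pos": TCP position; "tcp_rot": TCP orientation; "ft_force": force on the tool from outside, world axes, zero at the start; "wrist_torque": the same for the moment, N m; "width": opening from 0.0 (shut) to 1.0 (fully open); "finger_force": force on a finger pad.
Only numpy, scipy, OpenCV 4.12 (cv2) and the standard library are available. Lean on these libraries where they do the work, as an engineer would, in place of code of your own. Each camera call takes 0.05 s, during which the arm holds its last target. There are 200 camera calls.

## Working session

There is one attempt and no reset: what is moved stays moved. The work goes in short steps, Python scripts to look and compute and a tool call to move; the robot and the scene stay as the last step left them, time stands still between calls to the robot, and variables do not carry over. Pictures are saved under pics/ and viewed, at most 10 in all, crops included, and the job is handed in when it is done.

Besides the shell and the picture viewer there is one more tool, called by a JSON object that holds its "fn" and its "kwargs", one argument or row to a line. servo_tool: Moves the arm, as the interface text tells. Its arguments: {"type":"object","properties":{"motion":{"type":"string"},"grip_force":{"type":"number"}},"required":["motion"]}

```bash
mkdir -p pics; ls; python3 - <<'E'
from workcell import ctrl
import cv2,numpy as np
s=ctrl.get_state();print(s['t'],s['tool_pos'],s['tcp_rot'],s['width'])
a=ctrl.get_image("scene");b=ctrl.get_image("side")
for c in("scene","side"):
    for n in("support_left","support_right","flap","desk"):
        for d in ctrl.silhouettes(c,n)[:3]:
            ys,xs=np.where(d["region"]);print(c,n,round(d["score"],2),d["uv"],xs.min(),xs.max(),ys.min(),ys.max(),len(xs))
    m=ctrl.camera_model(c);print(-m["R"].T@m["t"])
cv2.imwrite("pics/a.png",a);cv2.imwrite("pics/b.png",b);print(ctrl.get_state()['t'])
E
```

```text
pics
0.0 [6.74284214e+02 4.11329850e-02 2.29957908e+02] [-1.79873408e+02 -5.73778633e-03  9.00004592e+01] 1.001092067797072
scene support_left 0.83 [212.9, 263.6] 197 224 244 290 574
scene support_right 0.72 [383.2, 196.1] 369 403 180 221 502
scene flap 0.82 [278.2, 159.7] 154 396 69 249 24296
scene desk 0.7 [259.6, 151.5] 126 404 29 290 41674
[208.47853033 135.38896531 682.34785992]
side support_left 0.79 [202.7, 194.6] 186 218 179 212 393
side support_right 0.85 [343.9, 280.6] 326 361 262 304 543
side flap 0.74 [298.9, 182.1] 200 396 86 267 17008
side desk 0.56 [322.3, 171.8] 186 449 48 304 34796
[ 232.43671696 -395.81704484  893.14022641]
0.5
```

View pics/a.png

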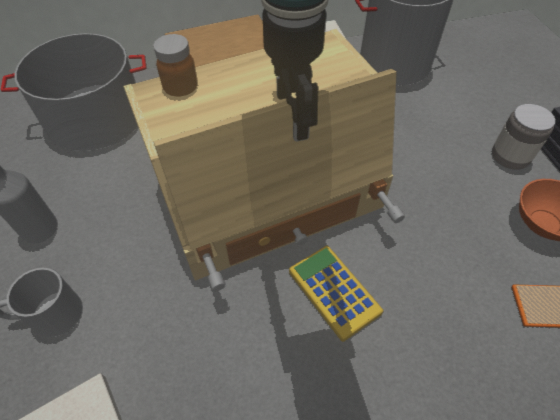

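View pics/b.png

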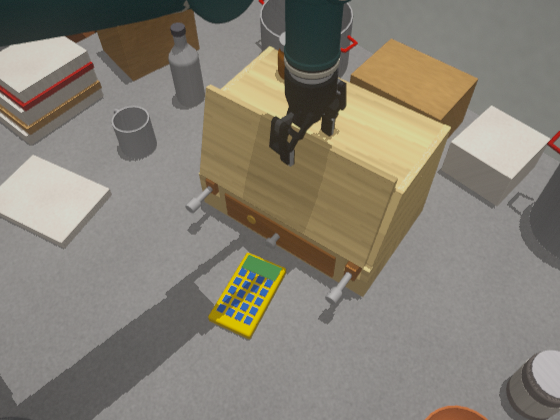

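The scene picture shows knob heads near (215,275) and (396,209); the side picture shows them near (197,203) and (338,290). The desk is yawed a little, and the calculator lies in front of it. I'll zoom in on the knobs and flap corners.

```bash
python3 - <<'E'
import cv2,numpy as np
a=cv2.imread("pics/a.png");b=cv2.imread("pics/b.png")
def c(i,x,y):  # 50x50 crop x5
    return cv2.resize(i[y:y+50,x:x+50],(250,250),interpolation=cv2.INTER_CUBIC)
t=np.hstack([c(a,190,240),c(a,365,175),c(a,370,60)]);u=np.hstack([c(b,175,175),c(b,320,255),c(b,190,75)])
cv2.imwrite("pics/z.png",np.vstack([t,u]))
E
```

```text
(no output)
```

View pics/z.png

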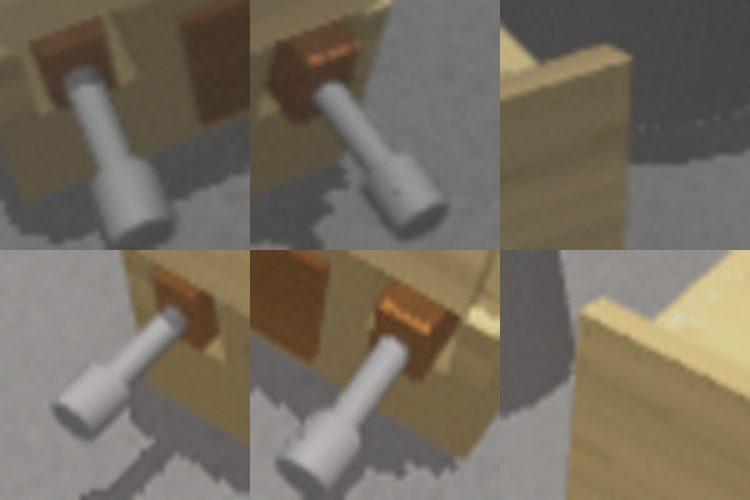

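Head centres are at scene (217,281) and (396,214), and at side (194,205) and (334,296). The flap's outer top corners are at scene right (396,73) and side left (207,87).

```bash
cat > h.py <<'E'
import numpy as np
from workcell import ctrl
from scipy.optimize import least_squares
def proj(c,X):
    m=ctrl.camera_model(c);p=m["mtx"]@(m["R"]@X+m["t"]);return p[:2]/p[2]
def W(p,X):
    c,s=np.cos(p[2]),np.sin(p[2]);return np.array([p[0]+c*X[0]-s*X[1],p[1]+s*X[0]+c*X[1],X[2]])
def flap(f,r,o,y): # r along the flap, o outward
    a=np.radians(22)-f;return np.array([r*np.sin(a)-o*np.cos(a),y,100+r*np.cos(a)+o*np.sin(a)])
def desk(p,x,y,z): return W(p,np.array([x,y,z],float))
E
python3 - <<'E'
from h import *
def res(p):
    L=desk(p,-50-p[3],160,72.5);R=desk(p,-50-p[4],-160,72.5)
    o=[proj("scene",L)-[217,281],proj("scene",R)-[396,214],proj("side",L)-[194,205],proj("side",R)-[334,296],
     proj("scene",W(p,flap(p[5],190,7,-180)))-[396,73],proj("side",W(p,flap(p[5],190,7,180)))-[207,87]]
    return np.concatenate(o)
r=least_squares(res,[650,0,0,5,5,0.05],x_scale=[10,10,.1,5,5,.05]);p=r.x
print(p,np.degrees(p[2]));print(r.fun.round(1))
np.save("p.npy",p)
print(desk(p,-50-p[3],160,72.5),desk(p,-50-p[4],-160,72.5),W(p,flap(p[5],190,0,0)),W(p,flap(p[5],190,7,180)))
for s in(1,-1):print(desk(p,-135,160*s,72.5))
print(np.array(ctrl.get_state()['tool_pos']))
E
```

```text
[ 5.97081781e+02  6.03386397e+00  1.66819582e-01 -8.71101156e+00
 -2.92085907e+00  1.50880432e-02] 9.558057990670333
[-0.3 -0.5 -0.1  0.  -0.6  0.4 -0.3 -0.2  0.2 -0.5  0.2  0.7]
[529.79846398 156.95681062  72.5       ] [ 577.22370795 -159.56233903   72.5       ] [664.63999327  17.40961743 277.2187354 ] [628.31307316 193.82669191 279.74276107]
[437.38836255 141.39638511  72.5       ]
[ 490.52337926 -174.16132752   72.5       ]
[6.74976465e+02 1.54558008e-02 2.31215679e+02]
```

```bash
python3 - <<'E'
from h import *
def res(p):
    L=desk(p,-50-p[3],160,72.5);R=desk(p,-50-p[4],-160,72.5)
    o=[proj("scene",L)-[217,281],proj("scene",R)-[396,214],proj("side",L)-[194,205],proj("side",R)-[334,296],
     proj("scene",W(p,flap(p[5],190,7,-180)))-[396,73],proj("side",W(p,flap(p[5],190,7,180)))-[207,87]]
    return np.concatenate(o)
r=least_squares(res,[600,0,.16,5,5,0.05],bounds=([400,-99,-1,0,0,0],[800,99,1,15,15,.12]),x_scale=[10,10,.1,5,5,.05]);p=r.x
print(p,np.degrees(p[2]));print(r.fun.round(1))
np.save("p.npy",p)
print(desk(p,-50-p[3],160,72.5),desk(p,-50-p[4],-160,72.5),W(p,flap(p[5],190,0,0)))
for s in(1,-1):print(desk(p,-135,160*s,72.5))
print(ctrl.get_state()['t'])
E
```

```text
[6.04633395e+02 7.39112175e+00 1.64300401e-01 3.28290875e-14
 4.36639894e+00 6.12531001e-02] 9.413719567401378
[-0.3 -0.1 -0.2  0.1 -0.9  0.5 -0.4 -0.2  1.  -1.6 -0.  -0.4]
[529.13679264 157.05829601  72.5       ] [ 577.16909793 -159.34644967   72.5       ] [664.07977356  17.24703115 280.19153452]
[445.28148555 143.15550953  72.5       ]
[ 497.62138758 -172.53505836   72.5       ]
0.5
```

{"fn": "servo_tool", "kwargs": {
  "motion": "0 0 -5 0 0;0 0 -9 0 0;0 -3 -9 8 0;0 -8 -9 16 0;2 -13 -9 24 0;6 -15 -9 32 0;10 -15 -9 40 0;14 -15 -9 48 0;15.7 -15 -8 56 0;15.7 -15 -6 64 0",
  "grip_force": 40
}}

```text
t: 1.5
tool_pos: [525.9, 159.9, 293.4]
tcp_rot: [180.0, -0.3, 25.9]
ft_force: [0.7, -0.7, 0.8]
width: 1.004
finger_force: 0.0
```

{"fn": "servo_tool", "kwargs": {
  "motion": "0.3 0.2 4 8 0;0.3 0.2 8 16.5 0;0.3 0.2 12 16.5 0;0.3 0.2 16 16.5 0;0.3 0.2 19 16.5 0;0.3 0.2 20 16.5 0;0.3 0.2 20 16.5 0"
}}

```text
t: 2.2
tool_pos: [527.3, 156.2, 89.8]
tcp_rot: [180.0, 0.2, 9.5]
ft_force: [0.1, 0.5, 0.8]
width: 0.999
finger_force: 0.0
```

```bash
python3 - <<'E'
from workcell import ctrl
import cv2,numpy as np
print(ctrl.get_state()['tool_pos'])
a=ctrl.get_image("wrist");b=ctrl.get_image("side")
cv2.imwrite("pics/c.png",np.hstack([cv2.resize(a,(400,300)),cv2.resize(b[100:310,100:380],(400,300))]))
E
```

```text
[527.26238724 156.19132355  89.80355168]
```

View pics/c.png

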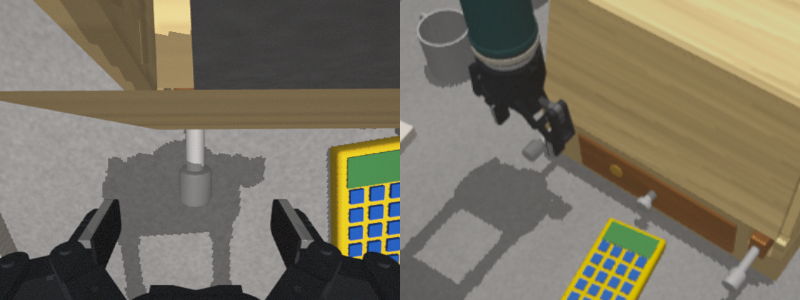

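The knob sits midway between the fingers at column 196, so I'll go down and grip.

{"fn": "servo_tool", "kwargs": {
  "motion": "0 0 2 0 0;0 0 3.7 0 0;0 0 3.7 0 0.6;0 0 3.7 0 1;0 0 3.7 0 1;0 0 3.7 0 1;0 0 3.7 0 1",
  "grip_force": 50
}}

```text
t: 3.0
tool_pos: [529.7, 156.8, 55.9]
tcp_rot: [-180.0, -0.1, 9.5]
ft_force: [-1.2, 0.7, 5.0]
width: 0.24
finger_force: 48.6
```

{"fn": "servo_tool", "kwargs": {
  "motion": "-1 0 0 0 1;-2 0 0 0 1;-3 0 0 0 1;-4 0 0 0 1;-5 0 0 0 1;-6 0 0 0 1;-7 0 0 0 1;-7.5 0 0 0 1;-7.5 0 0 0 1"
}}

```text
t: 3.9
tool_pos: [454.6, 143.8, 55.8]
tcp_rot: [180.0, -0.1, 9.5]
ft_force: [-1.2, -2.2, 9.7]
width: 0.238
finger_force: 51.3
```

{"fn": "servo_tool", "kwargs": {
  "motion": "-0.3 0 0 0 1;-0.6 0 0 0 1;-0.9 0 0 0 1;-1.2 0 0 0 1;-1.2 0 0 0 1"
}}

```text
t: 4.4
tool_pos: [448.5, 142.7, 56.0]
tcp_rot: [180.0, -0.8, 9.5]
ft_force: [15.6, -0.3, -8.4]
width: 0.236
finger_force: 49.6
```

{"fn": "servo_tool", "kwargs": {
  "motion": "-0.3 0 0 0 1;-0.6 0 0 0 1;-0.6 0 0 0 1"
}}

```text
t: 4.7
tool_pos: [448.4, 142.8, 56.3]
tcp_rot: [-180.0, -1.5, 9.5]
ft_force: [36.2, 2.3, -28.1]
width: 0.235
finger_force: 50.4
```

{"fn": "servo_tool", "kwargs": {
  "motion": "0.6 0 0 0 1;1.2 0 0 0 1;1.2 0 0 0 0.5;1.2 0 0 0 0;1.2 0 0 0 0;1.2 0 0 0 0;1.2 0 -4 0 0;1.2 0 -7 0 0;1.2 0 -7 0 0"
}}

```text
t: 5.6
tool_pos: [451.9, 144.1, 128.7]
tcp_rot: [-180.0, -0.5, 9.5]
ft_force: [1.0, 0.1, 0.3]
width: 0.999
finger_force: 0.0
```

{"fn": "servo_tool", "kwargs": {
  "motion": "1 4 0 0 0;2 8 0 0 0;3 12 0 0 0;4 16 0 0 0;5 20 0 0 0;6 24 0 0 0;7 28 0 0 0;7.4 31 0 0 0;7.4 32 1 0 0;7.4 32 3 0 0"
}}

```text
t: 6.6
tool_pos: [575.4, -161.9, 94.4]
tcp_rot: [179.9, -0.1, 9.4]
ft_force: [-0.3, -1.1, -1.7]
width: 0.999
finger_force: 0.0
```

{"fn": "servo_tool", "kwargs": {
  "motion": "0 0 0 0 0;0 0 0 0 0"
}}

```text
t: 6.8
tool_pos: [572.8, -159.0, 92.7]
tcp_rot: [-179.9, 0.2, 9.5]
ft_force: [-0.8, -0.4, 0.4]
width: 1.0
finger_force: 0.0
```

```bash
python3 - <<'E'
from workcell import ctrl
import cv2,numpy as np
print(ctrl.get_state()['tool_pos'])
a=ctrl.get_image("wrist");b=ctrl.get_image("side")
cv2.imwrite("pics/d.png",np.hstack([cv2.resize(a,(400,300)),cv2.resize(b[130:340,140:420],(400,300))]))
E
```

```text
[ 572.76204026 -159.02514613   92.67474021]
```

View pics/d.png

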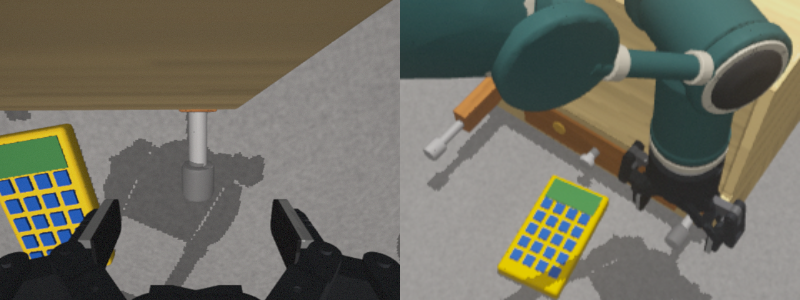

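The knob is at column 198, between the fingers, and the left bar is clearly out. Going down and gripping.

{"fn": "servo_tool", "kwargs": {
  "motion": "0.3 0 2 0 0;0.3 0 3.7 0 0;0.3 0 3.7 0 0.6;0.3 0 3.7 0 1;0.3 0 3.7 0 1;0.3 0 3.7 0 1;0.3 0 3.7 0 1"
}}

```text
t: 7.6
tool_pos: [578.3, -159.6, 58.8]
tcp_rot: [180.0, -0.1, 9.5]
ft_force: [-0.9, 2.5, 3.3]
width: 0.235
finger_force: 48.7
```

{"fn": "servo_tool", "kwargs": {
  "motion": "-1 0 0 0 1;-2 0 0 0 1;-3 0 0 0 1;-4 0 0 0 1;-5 0 0 0 1;-6 0 0 0 1;-7 0 0 0 1;-7 0 0 0 1"
}}

```text
t: 8.4
tool_pos: [507.5, -171.9, 58.7]
tcp_rot: [179.9, -0.0, 9.5]
ft_force: [-2.9, 1.9, 10.0]
width: 0.242
finger_force: 50.7
```

{"fn": "servo_tool", "kwargs": {
  "motion": "-0.3 0 0 0 1;-0.6 0 0 0 1;-0.9 0 0 0 1;-1.2 0 0 0 1;-1.5 0 0 0 1;-1.8 0 0 0 1;-1.8 0 0 0 1"
}}

```text
t: 9.1
tool_pos: [500.1, -173.4, 60.0]
tcp_rot: [179.8, -1.2, 9.3]
ft_force: [25.9, 11.1, -9.9]
width: 0.235
finger_force: 49.0
```

Both bars hit their stops at the same desk x. I'll release this knob and rise clear of it.

{"fn": "servo_tool", "kwargs": {
  "motion": "0.5 0 0 0 1;1.1 0 0 0 1;1.1 0 0 0 0.5;1.1 0 0 0 0;1.1 0 0 0 0;1.1 0 0 0 0;1.1 0 -4 0 0;1.1 0 -8 0 0;1.1 0 -8 0 0"
}}

```text
t: 10.0
tool_pos: [505.5, -174.3, 143.3]
tcp_rot: [179.7, -0.5, 9.5]
ft_force: [0.6, -0.4, 0.3]
width: 1.003
finger_force: 0.0
```

{"fn": "servo_tool", "kwargs": {
  "motion": "0 0 -5 0 1;0 0 -10 0 1;0 0 -15 0 1;0 -2 -19 0 1;0 -6 -19 0 1;0 -10 -19 0 1;0 -14 -19 0 1;0 -16 -19 0 1;0 -16 -19 0 1"
}}

```text
t: 10.9
tool_pos: [474.2, -12.6, 326.6]
tcp_rot: [-180.0, 0.0, 9.7]
ft_force: [-0.6, -1.1, 0.4]
width: -0.003
finger_force: 0.0
```

```bash
python3 - <<'E'
from h import *
import cv2
p=np.load("p.npy");s=ctrl.get_state();t=np.array(s['tool_pos']);print(t,s['tcp_rot'])
c,q=np.cos(p[2]),np.sin(p[2]);d=t[:2]-p[:2];print("desk",c*d[0]+q*d[1],-q*d[0]+c*d[1])
a=ctrl.get_image("scene");b=ctrl.get_image("side")
cv2.imwrite("pics/e.png",np.hstack([cv2.resize(a,(400,300)),cv2.resize(b,(400,300))]))
E
```

```text
[474.21752438 -12.64384674 326.55144715] [-1.79955893e+02  4.37972246e-02  9.69191740e+00]
desk -131.9365266021831 1.5659478239683615
```

View pics/e.png

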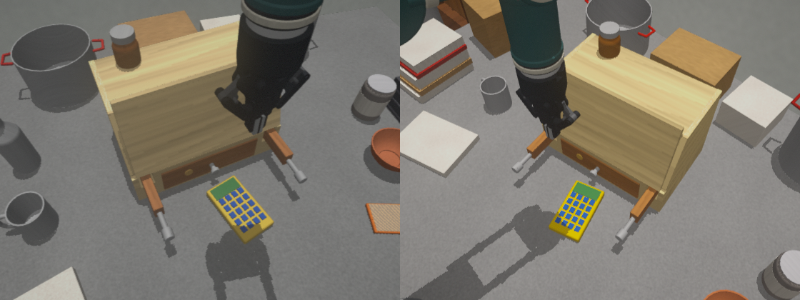

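Both bars stick out equally and the flap is still closed. The jar on the top board is at the far left, out of the way. I'll go over and behind the lip.

{"fn": "servo_tool", "kwargs": {
  "motion": "4 0 0 0 1;8 0 0 0 1;12 0 0 0 1;16 0 0 0 1;20 0 0 0 1;24 0 0 0 1;24.2 0 0 0 1;24.2 0 3 0 1;24.2 0 6.6 0 1;24.2 0 6.6 0 1"
}}

```text
t: 12.0
tool_pos: [709.8, 23.5, 253.6]
tcp_rot: [-179.9, 0.7, 9.4]
ft_force: [-0.9, -0.1, -0.8]
width: 0.0
finger_force: 0.0
```

{"fn": "servo_tool", "kwargs": {
  "motion": "-1 0 0 0 1;-2 0 0 0 1;-3 0 0 0 1;-4 0 0 0 1;-5 0 0 0 1;-6 0 0 0 1"
}}

```text
t: 12.6
tool_pos: [657.0, 15.5, 265.7]
tcp_rot: [179.9, -0.6, 9.5]
ft_force: [5.1, 0.6, 4.9]
width: 0.002
finger_force: 2.7
```

{"fn": "servo_tool", "kwargs": {
  "motion": "-1.6 0 0 0 1;-3.2 0 0 0 1;-4.6 0 0 0 1;-6 0 0.1 0 1;-7.4 0 0.4 0 1;-8.8 0 0.7 0 1;-10.2 0 1.2 0 1;-11.5 0 1.9 0 1;-12.7 0 2.6 0 1;-13.8 0 3.4 0 1"
}}

```text
t: 13.6
tool_pos: [518.2, -8.0, 228.7]
tcp_rot: [179.9, -0.2, 9.5]
ft_force: [3.3, -1.2, 2.9]
width: -0.001
finger_force: 1.6
```

```bash
python3 - <<'E'
from h import *
import cv2
p=np.load("p.npy");s=ctrl.get_state();t=np.array(s['tool_pos']);print(t,s['tcp_rot'],s['ft_force'])
c,q=np.cos(p[2]),np.sin(p[2]);d=t[:2]-p[:2];print("desk",c*d[0]+q*d[1],-q*d[0]+c*d[1])
b=ctrl.get_image("side");a=ctrl.get_image("scene")
cv2.imwrite("pics/f.png",np.hstack([cv2.resize(a,(400,300)),cv2.resize(b,(400,300))]))
E
```

```text
[518.23792971  -7.97373399 228.67315569] [ 1.79908015e+02 -1.73649334e-01  9.50727322e+00] [ 3.29178818 -1.24507855  2.94715598]
desk -87.74508909581046 -1.02690578268591
```

View pics/f.png

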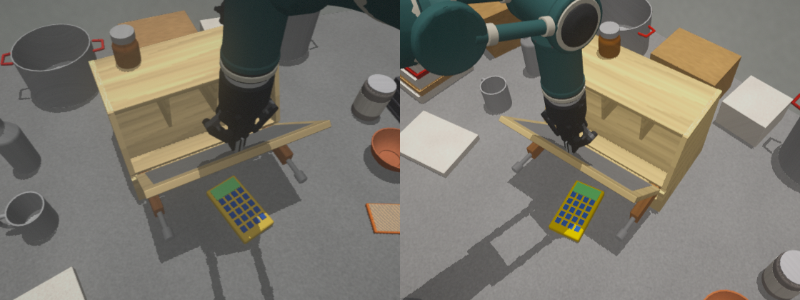

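The flap is about 40° past upright and still follows the fingers. Continuing the arc.

{"fn": "servo_tool", "kwargs": {
  "motion": "-1 0 0.9 0 1;-1.9 0 1.8 0 1;-2.8 0 2.9 0 1;-3.6 0 4.1 0 1;-4.3 0 5.3 0 1;-4.9 0 6.6 0 1;-5.4 0 7.9 0 1;-5.7 0 9.2 0 1;-5.9 0 10.6 0 1;-6 0 11.9 0 1"
}}

```text
t: 14.7
tool_pos: [458.3, -17.3, 106.6]
tcp_rot: [-180.0, 0.1, 9.5]
ft_force: [-0.6, -1.7, 2.1]
width: 0.002
finger_force: 1.4
```

{"fn": "servo_tool", "kwargs": {
  "motion": "0 0 0.3 0 1;0 0 0.6 0 1;0 0 0.9 0 1;0 0 1.2 0 1;0 0 1.2 0 1"
}}

```text
t: 15.2
tool_pos: [458.5, -17.3, 104.5]
tcp_rot: [-180.0, 0.3, 9.5]
ft_force: [-32.5, 0.8, 71.2]
width: 0.001
finger_force: 35.2
```

{"fn": "servo_tool", "kwargs": {
  "motion": "0 0 -0.6 0 1;0 0 -1.2 0 1;0 0 -2 0 1;0 0 -5 0 1;0 0 -9 0 1;0 0 -13 0 1;0 0 -17 0 1;0 0 -20 0 1;0 0 -20 0 1;0 0 -20 0 1"
}}

```text
t: 16.2
tool_pos: [459.6, -17.2, 296.0]
tcp_rot: [-180.0, -0.0, 9.5]
ft_force: [-0.0, -0.4, -0.4]
width: 0.002
finger_force: 0.0
```

```bash
python3 - <<'E'
from h import *
import cv2
p=np.load("p.npy");s=ctrl.get_state();print(s['tool_pos'],s['ft_force'])
o=[]
for n in("scene","side"):
    a=ctrl.get_image(n)
    for k,f in enumerate((1.955,1.90)):
        for y in(180,-180):
            u=proj(n,W(p,flap(f,190,-7,y)));cv2.circle(a,tuple(int(round(v)) for v in u),2,((0,255,0),(0,0,255))[k],-1)
    o.append(cv2.resize(a[90:390,130:430],(400,400)))
cv2.imwrite("pics/g.png",np.hstack(o))
E
```

```text
[459.59751254 -17.17469731 296.03703005] [-0.01418233 -0.41951659 -0.38558442]
```

View pics/g.png

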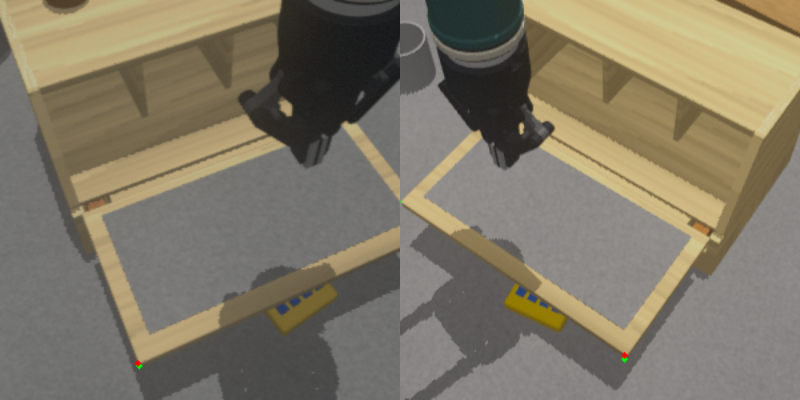

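The flap lies level, its corners matching the level-pose prediction, and the gripper is clear of it.

```bash
python3 -c "
from workcell import ctrl
print(ctrl.job_done())"
```

```text
the job is handed in; nothing more can be done
None
```

I pulled both supports out to their end stops, then lowered the flap until it lay level on them, let go, and handed the job in about 16 s into the 61 s limit; the judge gave no verdict back.

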